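# Bring the back plaque of the drying rack to the ring holder

## Robot

A 7-joint arm with a two-finger parallel gripper is mounted at the origin on a cart in front of the work surface, level with it; the furniture and walls round the work are solid. World frame = base frame: x ahead of the robot, y to its left, z up, the work surface at z = 0. Lengths are in mm, angles in rad, forces in N, time in s.
With the tool pointing down it reaches from about 425 to 825 mm from the base axis. Payload 3.6 kg.
Tool frame: the origin (TCP) lies midway between the tips of the shut fingers; the grasp point (between the pads) lies 19 mm behind it; z points along the fingers, y is the line along which they close (so a half turn about z gives the same grasp; the last joint's range is limited). The gripper opens to 85 mm and grips with 20 to 120 N. Pads are 22 mm wide; open, the fingers measure 114 mm over their backs; the gripper's body (76 mm by 85 mm) begins 54 mm behind the grasp point. The pads swing forward as they close: fully open they stand 13 mm farther back than shut.
Start: joints at [-1.355, 0.615, -0.013, 1.423, 0.008, 1.103, -0.04], TCP at [156.242, 630.913, 231.297] pointing down, gripper open.
Joint ranges: [-3.12, 3.12], [-0.3, 2.06], [-1.34, 1.32], [0.26, 2.42], [-1.36, 4.5], [0.01, 1.98], [-2.84, 2.84]. Speed limits (rad/s): [2.79, 2.79, 3.14, 3.14, 3.14, 3.14, 3.14].

## Interface

Orientations are given as a rotation vector (axis times angle).
In Python, from cell import arm, imaging, hand_in gives the robot as it stands.
- The arm moves only by the tool jog_arm, never from a script. Its argument "plan" is a list of rows, each a list of 3 entries, a list of its own where there are three numbers: the gripper's target within -1 to 1 (fully open at 1, half-way at 0, shut at -1), then the shift along the tool's x, y, z in cm, then the turn about the tool's z in rad. A call has 1 to 10 rows; each row is the pose to reach, as a shift and turn from the pose commanded when the call began, along the tool's axes at that moment; what a row does not reach only later rows make up. A row lasts 1/10 s, in which the tool goes at most 50 mm and 8.59 degrees, less where a joint would pass 70% of its speed; a pose out of reach is approached as far as the arm can. A call with a gripper value outside its range is refused whole. The fingers move at their own pace and stop on an object; "squeeze" is the grip in N (left out, the last holds). Time passes only in rows, so rows that repeat a pose let the fingers close. It gives the time, the measured TCP pose, the force, the opening and the grip force at its end, in the units of the state.
- arm.sense(): the state, without advancing time (a new reading comes with each control period).
- imaging.capture(name): name is "scene" or "top"; returns a dict with "pixels" (420x560x3 uint8, red, green, blue), "K" (3x3 intrinsics, pixels), "D" ([k1, k2, p1, p2, k3] as OpenCV has them; the pictures are not rectified), "rvec" (rotation vector, rad) and "tvec" (3), from world to camera coordinates, as OpenCV has them. Camera axes: x right, y down, z forward; pixel columns grow to the right and rows downward; lengths in mm; the calibration is good to about 2 mm. A picture is of the moment at which its call begins. There is no depth.
- hand_in(): hands the job in; it is judged then, once.
The state is a dict: "t": time; "joint_positions": joint angles; "dq": joint speeds; "joint_torque": joint torques, N m; "tcp_pos": TCP position; "ee_rot": TCP orientation; "force": force on the tool from outside, world axes, zero at the start; "wrist_torque": the same for the moment, N m; "finger_gap": finger opening in mm; "grip_force": force on a finger pad.
Only numpy, scipy, OpenCV 4.12 (cv2) and the standard library are available. Lean on these libraries where they do the work, as an engineer would, in place of code of your own. Each camera call takes 0.05 s, during which the arm holds its last target. There are 200 camera calls.

## Task

The small plaque at the back of the drying rack is next to get its hanging ring, but the two bigger plaques stand close in front of it. Lift those two out and stand them in the two slots of the empty peg stand, then fetch the small plaque and push it fully home, upright, between the sprung jaws of the holder, and after that put each of the two others back in the very place in the rack it came from. Do not let any plaque fall over, and leave the sanding block lying between stand and holder where it is.

Things in the scene. Friction and masses are not known exactly. Their poses are not given: they have to be found in the camera images.
- tall_plaque_mid (a point): centre of the tall plaque, the largest wooden picture plaque, 120 x 90 mm, 14 mm thick, 0.1 kg. It stands on a short edge in one of the two front places of the rack, 120 mm high, 90 mm wide. Its x axis points straight up, z is the normal of its faces, y runs along its width. Grip it by the faces from above, near the top edge.
- medium_plaque_mid (a point): centre of the medium wooden picture plaque, 110 x 80 mm, 14 mm thick, 0.1 kg. It stands on a short edge in the other front place of the rack, 110 mm high, 80 mm wide. Its x axis points straight up, z is the normal of its faces, y runs along its width. (Beware, left of all this: the lever of the binding machine rises to 0.52 m above the worktop.)
- small_plaque_mid (a point): centre of the small wooden picture plaque, 100 x 75 mm, 14 mm thick, 0.1 kg. It stands on a long edge in the back slot of the rack, 75 mm high, 100 mm wide. Its y axis points straight up, z is the normal of its faces, x runs along its width. The gap to the plaques before it is 15 mm, too narrow for a finger.
- rack: drying rack, fixed: board 92 (x) x 222 (y) mm, top 14 mm above the worktop, three lines of tapered dowels along y, tips at 58 mm. Origin under its middle; x points to the back, away from the robot. Slots along y: front at x = -14.5 mm (places at y = +52 and -52 mm), back at x = +14.5 mm. Slots are 19 mm wide up to 44 mm above the worktop, 23 mm near the tips. Plaques stand on the board.
- stand: empty peg stand, fixed: board 120 (x) x 110 (y) mm, top 14 mm above the worktop, eight tapered dowels, tips at 58 mm. Origin under its middle. Two slots along its y axis at x = -33 mm (front) and x = +33 mm (back), as wide as the rack's. A plaque stands in the middle of a slot (y = 0), width along y, lower edge on the board; either plaque may go in either slot.
- holder: ring-fitting holder, fixed: board with two flared wooden jaws 104 mm long along its y axis, 12 mm apart, the one on the robot's side sprung. Origin under the seat: the small plaque goes to x = 0, y = 0, width along y, lower long edge on the board 14 mm above the worktop. The flared mouth is 56 mm above the worktop and 28 mm wide. Pressing the plaque in takes about 5 N until it meets the board.
- sanding_block_mid (a point): centre of a cork and beech sanding block, 40 x 90 x 31 mm, loose, lying on the worktop between the peg stand and the holder with its length pointing away from the robot; leave it there.
There are look-alikes about, which are no part of the job. What is shaped like the part that bears medium_plaque_mid but pink or yellow is not meant.

How it is judged (in metres and radians):
On the way, in this order (a step that is already met when the one before it is completed fails the run):
1. the two bigger plaques stand released in the two slots of the peg stand, one in each, while the small plaque still stands in the rack (((x of tall_plaque_mid in the frame of stand between -0.047 and -0.019 m and y of tall_plaque_mid in the frame of stand between -0.025 and 0.025 m and z of tall_plaque_mid in the frame of stand between 0.066 and 0.082 m and angle between each of tall_plaque_mid, medium_plaque_mid's own x axis and vertical below 0.3 rad and x of medium_plaque_mid in the frame of stand between 0.019 and 0.047 m and y of medium_plaque_mid in the frame of stand between -0.025 and 0.025 m and z of medium_plaque_mid in the frame of stand between 0.061 and 0.077 m) or (x of tall_plaque_mid in the frame of stand between 0.019 and 0.047 m and y of tall_plaque_mid in the frame of stand between -0.025 and 0.025 m and z of tall_plaque_mid in the frame of stand between 0.066 and 0.082 m and angle between each of tall_plaque_mid, medium_plaque_mid's own x axis and vertical below 0.3 rad and x of medium_plaque_mid in the frame of stand between -0.047 and -0.019 m and y of medium_plaque_mid in the frame of stand between -0.025 and 0.025 m and z of medium_plaque_mid in the frame of stand between 0.061 and 0.077 m)) and distance of small_plaque_mid from where it was at the start of the episode below 0.02 m and contact force between the fingers and tall_plaque below 0.2 N and linear speed of each of tall_plaque, medium_plaque below 0.08 m/s and contact force between the fingers and medium_plaque below 0.2 N), for 0.2 s.
2. the small plaque is seated and released in the holder while the two bigger ones still stand in the peg stand (((x of tall_plaque_mid in the frame of stand between -0.047 and -0.019 m and y of tall_plaque_mid in the frame of stand between -0.025 and 0.025 m and z of tall_plaque_mid in the frame of stand between 0.066 and 0.082 m and angle between each of tall_plaque_mid, medium_plaque_mid's own x axis and vertical below 0.3 rad and x of medium_plaque_mid in the frame of stand between 0.019 and 0.047 m and y of medium_plaque_mid in the frame of stand between -0.025 and 0.025 m and z of medium_plaque_mid in the frame of stand between 0.061 and 0.077 m) or (x of tall_plaque_mid in the frame of stand between 0.019 and 0.047 m and y of tall_plaque_mid in the frame of stand between -0.025 and 0.025 m and z of tall_plaque_mid in the frame of stand between 0.066 and 0.082 m and angle between each of tall_plaque_mid, medium_plaque_mid's own x axis and vertical below 0.3 rad and x of medium_plaque_mid in the frame of stand between -0.047 and -0.019 m and y of medium_plaque_mid in the frame of stand between -0.025 and 0.025 m and z of medium_plaque_mid in the frame of stand between 0.061 and 0.077 m)) and x of small_plaque_mid in the frame of holder between -0.006 and 0.006 m and y of small_plaque_mid in the frame of holder between -0.015 and 0.015 m and z of small_plaque_mid in the frame of holder between 0.0465 and 0.0555 m and angle between small_plaque_mid's own y axis and vertical below 0.12 rad and angle between the x axis of small_plaque_mid and the y axis of holder, either way round below 0.12 rad and contact force between the fingers and small_plaque below 0.2 N and linear speed of small_plaque below 0.08 m/s), for 0.2 s.
At the end, for the whole second after the job is handed in: the bigger two stand in the rack (tilt under 0.3 rad, along the slot within 0.25), centres within 18 mm of their starts; the small one stands on the holder's board within 4 mm, centred within 15 mm along the jaws, upright and in line within 0.12 rad; all released, at rest (distance of each of tall_plaque_mid, medium_plaque_mid from where it was at the start of the episode below 0.018 m and angle between each of tall_plaque_mid, medium_plaque_mid's own x axis and vertical below 0.3 rad and angle between the y axis of each of tall_plaque_mid, medium_plaque_mid and the y axis of rack, either way round below 0.25 rad and x of small_plaque_mid in the frame of holder between -0.006 and 0.006 m and y of small_plaque_mid in the frame of holder between -0.015 and 0.015 m and z of small_plaque_mid in the frame of holder between 0.0465 and 0.0555 m and angle between small_plaque_mid's own y axis and vertical below 0.12 rad and angle between the x axis of small_plaque_mid and the y axis of holder, either way round below 0.12 rad and contact force between the fingers and tall_plaque below 0.2 N and linear speed of each of tall_plaque, medium_plaque, small_plaque below 0.08 m/s and contact force between the fingers and medium_plaque below 0.2 N and contact force between the fingers and small_plaque below 0.2 N); the robot touches nothing.
It fails at once if a plaque fell over (angle between any of tall_plaque_mid, medium_plaque_mid's own x axis and vertical above 0.9 rad or angle between small_plaque_mid's own y axis and vertical above 0.9 rad).
It fails at once if the sanding block was shifted by more than 30 mm (distance of sanding_block_mid from where it was at the start of the episode above 0.03 m).
It also fails if it takes over 122 s, if anything falls off the work surface, if the arm or the gripper's body presses on something with over 40 N, if the wrist force passes 120 N, or if a joint passes its speed limit or range.

## Working session

There is one attempt and no reset: what is moved stays moved. The work goes in short steps, Python scripts to look and compute and a tool call to move; the robot and the scene stay as the last step left them, time stands still between calls to the robot, and variables do not carry over. Pictures are saved under pics/ and viewed, at most 14 in all, crops included, and the job is handed in when it is done.

Besides the shell and the picture viewer there is one more tool, called after "Emit:" in YAML: its name, and indented under it one key for each argument. jog_arm: Moves the arm, as the interface text tells. Its arguments: {"type":"object","properties":{"plan":{"type":"array"},"squeeze":{"type":"number"}},"required":["plan"]}

```bash
mkdir -p pics; cat > h.py <<'E'
import numpy as np, cv2
from cell import arm, imaging, hand_in
def cap(n):
    c=imaging.capture(n); 
    for k in('K','D','rvec','tvec'): c[k]=np.array(c[k],float)
    c['R']=cv2.Rodrigues(c['rvec'])[0]; return c
def ray(c,uv):
    p=cv2.undistortPoints(np.array(uv,float).reshape(-1,1,2),c['K'],c['D']).reshape(-1,2)
    d=np.c_[p,np.ones(len(p))]@c['R']; o=-c['R'].T@c['tvec'].ravel(); return o,d
def onz(c,uv,z):
    o,d=ray(c,uv); return o+d*((z-o[2])/d[:,2])[:,None]
def save(c,f,box=None,s=1):
    im=c['pixels'][:,:,::-1]
    if box: im=im[box[1]:box[3],box[0]:box[2]]
    cv2.imwrite('pics/'+f,cv2.resize(im,None,fx=s,fy=s,interpolation=cv2.INTER_CUBIC))
E
python3 - <<'E'
from h import *
import pickle
for n in('scene','top'):
    c=cap(n); save(c,n+'0.png',s=1.42); pickle.dump(c,open(n+'0.pkl','wb')); print(n,(-c['R'].T@c['tvec'].ravel()).round(), c['R'][2].round(2))
print(arm.sense())
E
```

```text
scene [224. 368. 679.] [ 0.46 -0.52 -0.72]
top [524. -86. 918.] [ 0.07  0.   -1.  ]
{'t': 0.1, 'joint_positions': array([-1.35451566,  0.61580787, -0.01261047,  1.42474693,  0.0081024 ,
        1.10339739, -0.04043811]), 'dq': array([-1.39430434e-03, -1.31441857e-03, -1.49587582e-03, -4.28761316e-03,
       -3.58054803e-04,  2.09016551e-05, -2.23059829e-04]), 'joint_torque': array([ 1.49737887e-03, -4.70384753e+01,  2.60449955e-01, -1.71570826e+01,
        1.01465426e-02,  5.87349728e-03,  2.43850371e-05]), 'tcp_pos': array([156.08868485, 630.27105898, 230.26075934]), 'ee_rot': array([-0.38035634, -3.11823318,  0.00360665]), 'force': array([-0.78454239, -0.46649606, -0.00272588]), 'wrist_torque': array([ 0.0350191 , -0.00378536,  0.02672092]), 'grip_force': 0.0, 'finger_gap': 85.40910292316308}
```

View pics/scene0.png

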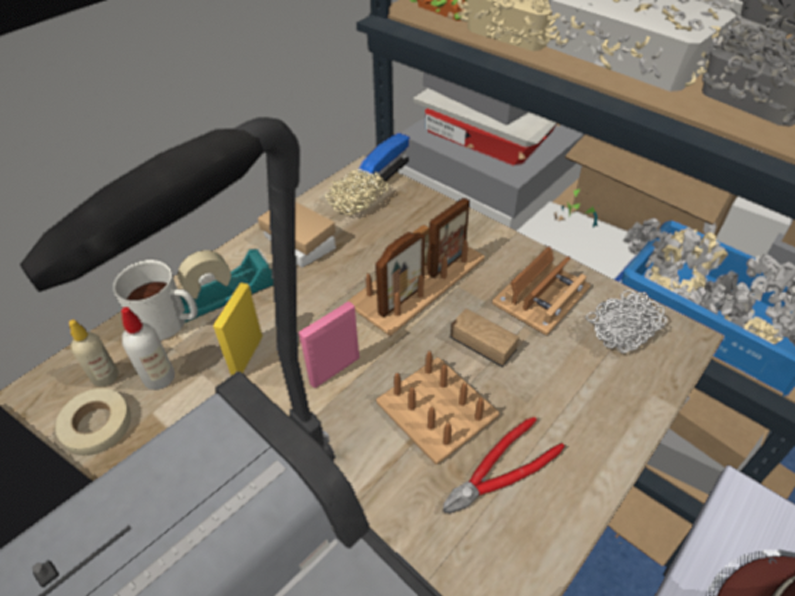

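View pics/top0.png

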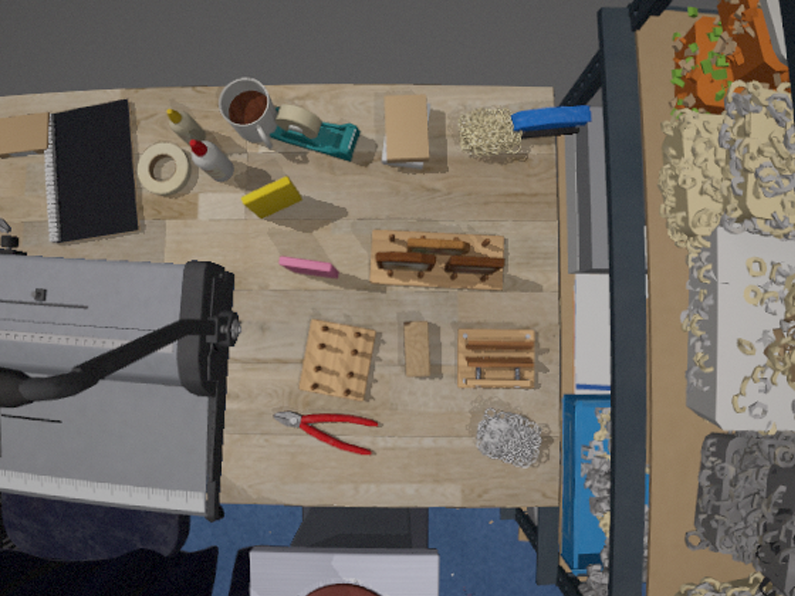

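Candidates (scene view): yellow (240,328) and pink (330,345) plaques are look-alikes. The framed brown ones in the rack at (403,272) and (449,240) are the tall and medium candidates, with the small plaque behind them. Checking crops next.

```bash
python3 - <<'E'
from h import *
import pickle
t=pickle.load(open('top0.pkl','rb')); s=pickle.load(open('scene0.pkl','rb'))
save(t,'c1.png',(205,155,385,290),4.4); save(s,'c2.png',(240,130,420,265),4.4)
# lever lines : rough
print(onz(t,[(163,230),(0,270),(150,185),(155,360)],0).round())
E
```

```text
[[529. 193.   0.]
 [421. 621.   0.]
 [638. 228.   0.]
 [216. 208.   0.]]
```

View pics/c1.png

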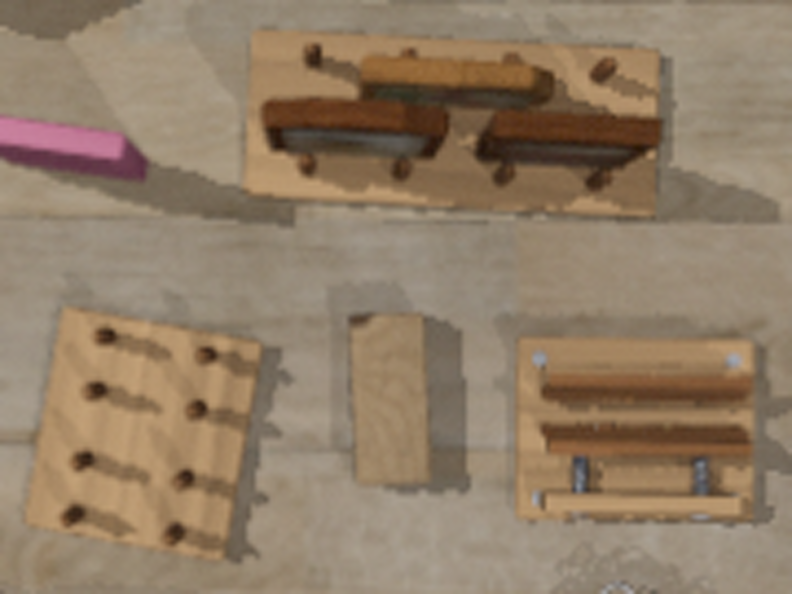

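View pics/c2.png

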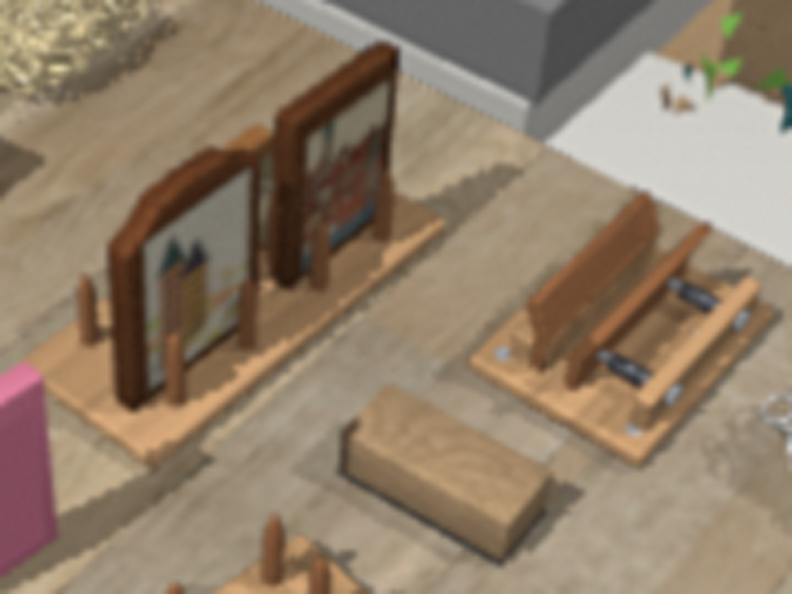

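Crop 1: the left framed plaque (352,115 crop px, arched top) and the right one (570,130) stand in front, with the light-brown small plaque behind at (455,75). The stand is at (145,430), the holder at (635,430) and the sanding block at (390,400). Crop 2 confirms this; pink and yellow are not in the rack.

```bash
cat >> h.py <<'E'
def crop(p): return np.array(p,float)/4.4+np.array([205,155])-.39
E
python3 - <<'E'
from h import *
import pickle
t=pickle.load(open('top0.pkl','rb')); s=pickle.load(open('scene0.pkl','rb'))
for n,p in dict(rack=[(250,30),(660,47),(657,215),(245,190)],stand=[(63,308),(260,342),(225,560),(27,522)],holder=[(517,338),(755,340),(755,522),(517,520)]).items():
    q=onz(t,crop(p),14); print(n,q.mean(0).round(1),'sides',np.linalg.norm(q-np.roll(q,-1,0),axis=1).round(1))
    for e in (q[0]-q[1]+q[3]-q[2],): print(' yaxis deg',np.degrees(np.arctan2(-e[0],e[1])).round(2))
    e=q[0]-q[3]+q[1]-q[2]; print(' xaxis deg',np.degrees(np.arctan2(e[1],e[0])).round(2)); print(q[:,:2].round(1).tolist())
print('pegs58',onz(t,crop([(104,334),(205,353),(94,389),(195,408),(82,460),(183,478),(72,514),(174,533)]),58)[:,:2].round(1).tolist())
print('rackpegs',onz(t,crop([(312,50),(603,66),(308,162),(402,166),(503,172),(597,178)]),58)[:,:2].round(1).tolist())
print('small top',onz(t,crop([(362,58),(545,66),(362,90),(535,95)]),89)[:,:2].round(1).tolist())
for z in(134,124):
  print('left top',z,onz(t,crop([(265,100),(447,108),(268,127),(445,133)]),z)[:,:2].round(1).tolist())
  print('right top',z,onz(t,crop([(493,112),(660,119),(490,136),(660,146)]),z)[:,:2].round(1).tolist())
print('jaws56',onz(t,crop([(545,375),(752,375),(545,400),(752,400),(545,427),(750,427),(545,452),(750,455)]),56)[:,:2].round(1).tolist())
# scene: left plaque apex, right plaque top
def sc(p): return np.array(p,float)/4.4+np.array([240,130])-.39
x=onz(s,sc([(200,150),(245,158),(275,115),(385,48)]),130); print(x.round(1))
# lever
E
```

```text
rack [ 645.7 -153.7   14. ] sides [222.4  91.4 221.9  87. ]
 yaxis deg -2.45
 xaxis deg -1.32
[[693.9, -43.6], [686.6, -265.9], [595.2, -263.5], [607.0, -41.9]]
stand [476.7  10.9  14. ] sides [107.2 117.1 107.5 115.6]
 yaxis deg -9.66
 xaxis deg -8.68
[[542.9, 55.0], [525.6, -50.7], [409.8, -33.2], [428.6, 72.6]]
holder [ 480.1 -252.1   14. ] sides [128.3  97.2 127.7  96.7]
 yaxis deg -0.3
 xaxis deg -0.02
[[528.8, -187.9], [528.4, -316.2], [431.2, -315.9], [432.1, -188.2]]
pegs58 [[528.9, 27.0], [519.7, -24.6], [501.0, 31.7], [491.9, -19.8], [465.0, 37.3], [456.5, -14.1], [437.6, 42.0], [428.7, -9.9]]
rackpegs [[675.5, -77.6], [668.5, -227.5], [617.5, -76.1], [615.9, -124.1], [613.2, -175.8], [610.5, -224.0]]
small top [[666.2, -102.7], [663.0, -193.5], [650.2, -102.8], [648.4, -188.5]]
left top 134 [[638.3, -56.6], [635.2, -141.7], [625.6, -58.2], [623.4, -140.8]]
right top 134 [[633.5, -163.2], [630.9, -241.7], [622.1, -161.8], [618.2, -241.6]]
left top 124 [[639.7, -56.3], [636.6, -142.4], [626.9, -57.8], [624.6, -141.5]]
right top 124 [[634.8, -164.2], [632.3, -243.7], [623.4, -162.8], [619.4, -243.6]]
jaws56 [[509.8, -197.5], [510.3, -303.9], [497.1, -197.5], [497.5, -303.8], [483.5, -197.6], [483.8, -302.7], [470.8, -197.6], [469.5, -302.7]]
[[ 641.  -119.1  130. ]
 [ 622.1 -127.8  130. ]
 [ 630.6 -159.8  130. ]
 [ 621.9 -232.4  130. ]]
```

```bash
python3 - <<'E'
from h import *
import pickle
t=pickle.load(open('top0.pkl','rb')); s=pickle.load(open('scene0.pkl','rb'))
def tri(a,b):
    o1,d1=ray(t,[a]);o2,d2=ray(s,[b]);A=np.c_[d1[0],-d2[0]];k=np.linalg.lstsq(A,o2-o1,rcond=None)[0]
    p,q=o1+k[0]*d1[0],o2+k[1]*d2[0];return ((p+q)/2).round(),np.linalg.norm(p-q).round(1)
k=1/1.42
print('pivot',tri((228*k,328*k),(320*k,430*k)))
print('elbowtop',tri((65*k,375*k),(280*k,130*k)))
for z in(100,300,500): print(z,onz(t,[(228*k,328*k),(130*k,345*k),(65*k,378*k),(10*k,385*k)],z)[:,:2].round().tolist())
for z in(400,450,500): print('scene',z,onz(s,[(280*k,135*k),(150*k,190*k),(35*k,270*k)],z)[:,:2].round().tolist())
E
```

```text
pivot (array([524., 166.,  99.]), np.float64(5.4))
elbowtop (array([483., 180., 492.]), np.float64(4.3))
100 [[526.0, 168.0], [498.0, 322.0], [444.0, 429.0], [430.0, 525.0]]
300 [[526.0, 106.0], [504.0, 222.0], [464.0, 303.0], [453.0, 376.0]]
500 [[525.0, 44.0], [511.0, 122.0], [483.0, 177.0], [476.0, 226.0]]
scene 400 [[602.0, 92.0], [621.0, 209.0], [605.0, 313.0]]
scene 450 [[534.0, 141.0], [550.0, 238.0], [537.0, 323.0]]
scene 500 [[466.0, 191.0], [479.0, 266.0], [469.0, 333.0]]
```

Emit:
jog_arm:
  plan:
    - [1,[0,-4,-5],0]
    - [1,[0,-8,-10],0]
    - [1,[0,-12,-15],0]
    - [1,[0,-16,-20],0]
    - [1,[0,-18,-25],0]
    - [1,[0,-20,-30],0]
    - [1,[0,-20,-35],0]
    - [1,[0,-20,-40],0]
    - [1,[0,-20,-40],0]
    - [1,[0,-20,-40],0]

```text
t: 1.1
tcp_pos: [108.1, 436.3, 636.9]
ee_rot: [0.38, 3.118, 0.017]
force: [0.5, 0.4, -0.1]
finger_gap: 85.2
grip_force: 0.0
```

```bash
python3 - <<'E'
from h import *
s=arm.sense(); print(s['t'],s['joint_positions'].round(3),s['tcp_pos'].round(),s['ee_rot'].round(3),s['force'].round(1))
E
```

```text
1.1 [-1.372e+00  1.890e-01 -6.000e-03  9.760e-01  1.000e-03  1.965e+00
 -5.000e-02] [108. 436. 637.] [0.38  3.118 0.017] [ 0.5  0.4 -0.1]
```

Emit:
jog_arm:
  plan:
    - [1,[-4,-0.2,0],0.09]
    - [1,[-7.9,-0.6,0],0.17]
    - [1,[-11.7,-1.6,0],0.26]
    - [1,[-15.5,-2.7,0],0.35]
    - [1,[-19,-4.3,0],0.44]
    - [1,[-22.6,-6,0],0.52]
    - [1,[-25.8,-8.2,0],0.61]
    - [1,[-29,-10.6,0],0.7]
    - [1,[-31.8,-13.3,0],0.78]
    - [1,[-34.5,-16.1,0],0.87]

```text
t: 2.1
tcp_pos: [405.1, 196.2, 630.7]
ee_rot: [-1.663, -2.664, 0.002]
force: [1.3, -0.5, -0.4]
finger_gap: 85.7
grip_force: 0.0
```

Emit:
jog_arm:
  plan:
    - [1,[-4,-0.3,0],0.09]
    - [1,[-8,-0.6,0],0.17]
    - [1,[-12.5,-1,0],0.26]
    - [1,[-17,-1.4,0],0.35]
    - [1,[-20.5,-0.5,2],0.44]
    - [1,[-24,0.5,5],0.5]
    - [1,[-28,2,9],0.5]
    - [1,[-32,4,13],0.5]
    - [1,[-35,6,17],0.5]
    - [1,[-36.5,7.3,20],0.5]

```text
t: 3.1
tcp_pos: [627.8, -97.1, 435.9]
ee_rot: [2.269, 2.172, -0.0]
force: [0.7, 1.6, 0.4]
finger_gap: 85.3
grip_force: 0.0
```

```bash
python3 - <<'E'
from h import *
s=arm.sense(); print(s['t'],s['joint_positions'].round(3),s['tcp_pos'].round(1),s['ee_rot'].round(3),s['force'].round(1))
E
```

```text
3.1 [-0.155  0.534  0.554  1.077 -0.271  1.598  0.283] [627.8 -97.1 435.9] [ 2.269  2.172 -0.   ] [0.7 1.6 0.4]
```

Emit:
jog_arm:
  plan:
    - [1,[-0.2,0.4,4],0]
    - [1,[-0.2,0.4,9],0]
    - [1,[-0.2,0.4,14],0]
    - [1,[-0.2,0.4,19],0]
    - [1,[-0.2,0.4,23],0]
    - [1,[-0.2,0.4,25],0]
    - [1,[-0.2,0.4,27],0]
    - [1,[-0.2,0.4,29],0]
    - [1,[-0.2,0.4,30],0]
    - [1,[-0.2,0.4,30],0]

```text
t: 4.1
tcp_pos: [629.7, -97.0, 135.7]
ee_rot: [-2.265, -2.172, 0.004]
force: [0.2, 0.4, -0.0]
finger_gap: 85.5
grip_force: 0.0
```

```bash
python3 - <<'E'
from h import *
save(cap('scene'),'s1.png',(240,70,420,205),4.4); save(cap('top'),'t1.png',(205,155,385,290),4.4)
E
```

```text
(no output)
```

View pics/s1.png

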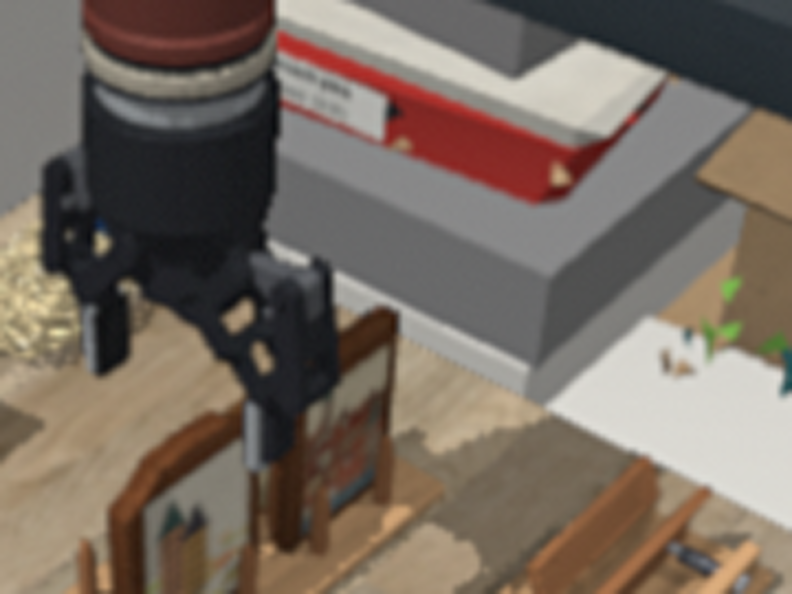

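Emit:
jog_arm:
  plan:
    - [1,[-0.2,0.2,1.5],0]
    - [1,[-0.2,0.2,3.2],0]
    - [1,[-0.2,0.2,3.2],0]
    - [-1,[-0.2,0.2,3.2],0]
    - [-1,[-0.2,0.2,3.2],0]
    - [-1,[-0.2,0.2,3.2],0]
    - [-1,[-0.2,0.2,3.2],0]
    - [-1,[-0.2,0.2,3.2],0]
    - [-1,[-0.2,0.2,3.2],0]
    - [-1,[-0.2,0.2,3.2],0]
  squeeze: 40

```text
t: 5.2
tcp_pos: [632.9, -99.7, 106.1]
ee_rot: [2.267, 2.174, 0.0]
force: [-0.2, 0.4, 3.3]
finger_gap: 13.2
grip_force: 41.5
```

Emit:
jog_arm:
  plan:
    - [-1,[0,0,-1.5],0]
    - [-1,[0,0,-4.5],0]
    - [-1,[0,0,-8.5],0]
    - [-1,[0,0,-12],0]
    - [-1,[2,-2.6,-13],0.03]
    - [-1,[4.6,-5.9,-13],0.06]
    - [-1,[7.2,-9.3,-13],0.1]
    - [-1,[9,-11.6,-13],0.124]
    - [-1,[9.85,-12.7,-13],0.124]
    - [-1,[9.85,-12.7,-13],0.124]

```text
t: 6.2
tcp_pos: [509.4, 5.5, 236.2]
ee_rot: [-2.394, -2.033, -0.001]
force: [0.7, -0.7, -0.3]
finger_gap: 13.3
grip_force: 41.0
```

```bash
python3 - <<'E'
from h import *
s=arm.sense(); print(s['joint_positions'].round(3),s['tcp_pos'].round(1),s['finger_gap'],s['force'].round(1))
save(cap('scene'),'s2.png',(200,120,380,320),3); save(cap('top'),'t2.png',(205,155,385,290),4.4)
E
```

```text
[-0.452  0.438  0.581  1.83  -0.29   0.959  0.091] [509.4   5.5 236.2] 13.26288481334759 [ 0.7 -0.7 -0.3]
```

View pics/s2.png

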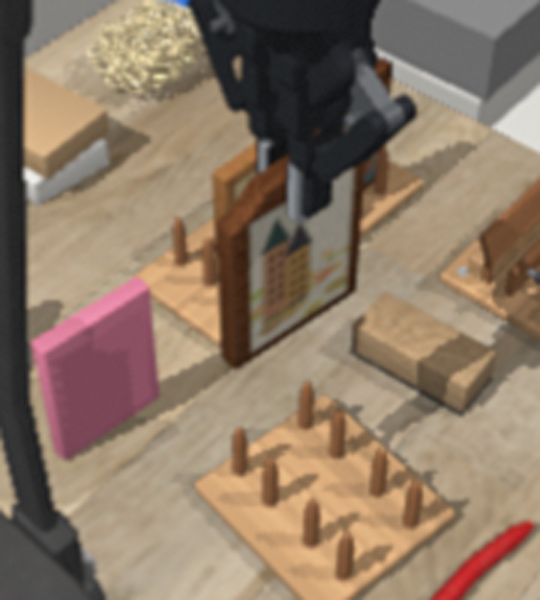

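Plaque is held upright, with the stand free below it. The peg tips at (305,382)…(345,533) let me cross-check the stand pose from this view.

```bash
python3 - <<'E'
from h import *
import pickle
s=pickle.load(open('scene0.pkl','rb'))
p=np.array([(305,381),(239,429),(337,403),(269,456),(378,449),(312,499),(413,477),(345,531)],float)/3+[200,120]-.33
q=onz(s,p,57)[:,:2]; print(q.round(1).tolist()); m=q.reshape(4,2,2).mean(1); print(m.round(1).tolist(), m.mean(0).round(1), 'slots',m[:2].mean(0).round(1),m[2:].mean(0).round(1))
d=(q[1::2]-q[::2]).mean(0); print(np.degrees(np.arctan2(-d[0],d[1])))
st=arm.sense(); 
# plaque bottom corners held: z = tcp-92
c=cap('scene'); zb=st['tcp_pos'][2]-92
b=np.array([(237,366),(355,290)],float)/3+[200,120]-.33
print(zb,onz(c,b,zb).round(1))
E
```

```text
[[521.3, -24.3], [528.5, 29.5], [495.8, -23.6], [502.3, 32.9], [456.4, -12.4], [464.4, 39.8], [429.1, -9.6], [437.1, 44.4]]
[[524.9, 2.6], [499.0, 4.6], [460.4, 13.7], [433.1, 17.4]] [479.3   9.6] slots [511.9   3.6] [446.7  15.6]
-7.7936948313318
144.3058679527145 [[513.7  46.4 144.3]
 [498.9 -38.2 144.3]]
```

Emit:
jog_arm:
  plan:
    - [-1,[-0.1,0.1,1],0]
    - [-1,[-0.1,0.1,3],0]
    - [-1,[-0.1,0.1,5],0]
    - [-1,[-0.1,0.1,7],0]
    - [-1,[-0.1,0.1,8],0]
    - [-1,[-0.1,0.1,9],0]
    - [-1,[-0.1,0.1,10],0]
    - [-1,[-0.1,0.1,10.7],0]
    - [-1,[-0.1,0.1,11.4],0]
    - [-1,[-0.1,0.1,11.4],0]

```text
t: 7.35
tcp_pos: [510.6, 3.0, 120.9]
ee_rot: [-2.397, -2.029, 0.001]
force: [-1.0, 0.5, -1.6]
finger_gap: 13.2
grip_force: 40.9
```

```bash
python3 - <<'E'
from h import *
c=cap('scene'); save(c,'s3.png',(250,190,370,310),4.5)
E
```

```text
(no output)
```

View pics/s3.png

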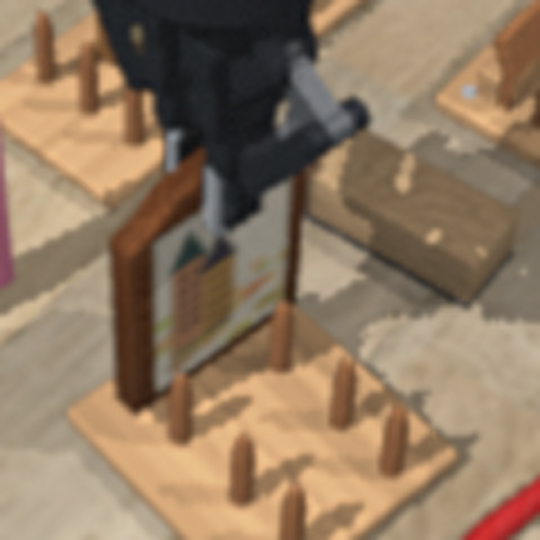

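The plaque sits between the back peg rows at (150,400), clear of contact.

Emit:
jog_arm:
  plan:
    - [-1,[0,0,0.8],0]
    - [-1,[0,0,1.2],0]
    - [-1,[0,0,1.4],0]
    - [-1,[0,0,1.5],0]
    - [0.3,[0,0,1.5],0]
    - [0.3,[0,0,1.5],0]
    - [0.3,[0,0,1.5],0]
    - [0.3,[0,0,1.5],0]
    - [0.3,[0,0,0.5],0]
    - [0.3,[0,0,-2],0]

```text
t: 8.4
tcp_pos: [509.5, 3.1, 141.0]
ee_rot: [-2.396, -2.028, 0.005]
force: [0.3, -0.2, 0.1]
finger_gap: 55.7
grip_force: 0.0
```

Emit:
jog_arm:
  plan:
    - [1,[0,0,-4],0]
    - [1,[-1.5,1.2,-7],0]
    - [1,[-5,4,-8],-0.05]
    - [1,[-9,7.4,-8],-0.1]
    - [1,[-13,10.7,-8],-0.122]
    - [1,[-16.5,13.6,-8],-0.122]
    - [1,[-18.35,15.1,-6],-0.122]
    - [1,[-18.35,15.1,-3],-0.122]
    - [1,[-18.35,15.1,-1],-0.122]
    - [1,[-18.35,15.1,-1],-0.122]

```text
t: 9.4
tcp_pos: [627.4, -202.0, 148.7]
ee_rot: [-2.266, -2.167, 0.005]
force: [-0.0, 0.7, 0.9]
finger_gap: 85.4
grip_force: 0.0
```

```bash
python3 - <<'E'
from h import *
c=cap('scene'); save(c,'s4.png',(230,120,390,280),3.7)
s=arm.sense();print(s['tcp_pos'].round(1),s['joint_positions'].round(2))
E
```

```text
[ 628.8 -202.5  150.9] [ 0.02  0.75  0.47  1.49 -0.38  0.99  0.55]
```

View pics/s4.png

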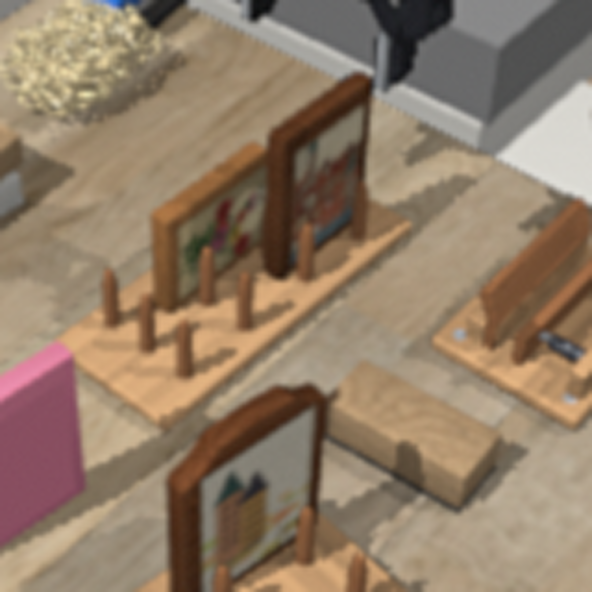

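Tall plaque stands in the stand (250,500), small and medium untouched; the gripper's near finger is at (390,60) above medium.

Emit:
jog_arm:
  plan:
    - [1,[0,0,2],0]
    - [1,[0,0,4],0]
    - [1,[0,0,5.2],0]
    - [1,[0,0,5.2],0]
    - [-1,[0,0,5.2],0]
    - [-1,[0,0,5.2],0]
    - [-1,[0,0,5.2],0]
    - [-1,[0,0,5.2],0]
    - [-1,[0,0,5.2],0]
    - [-1,[0,0,5.2],0]

```text
t: 10.45
tcp_pos: [629.4, -203.1, 100.1]
ee_rot: [2.27, 2.172, -0.0]
force: [-1.3, -0.5, 2.7]
finger_gap: 13.3
grip_force: 40.9
```

Emit:
jog_arm:
  plan:
    - [-1,[0,0,-1.5],0]
    - [-1,[0,0,-4.5],0]
    - [-1,[0,0,-9],0]
    - [-1,[0,0,-13],0]
    - [-1,[2,-1.9,-16],0.02]
    - [-1,[5,-4.6,-16],0.04]
    - [-1,[8,-7.4,-16],0.06]
    - [-1,[11,-10.1,-16],0.08]
    - [-1,[14,-12.9,-16],0.1]
    - [-1,[17,-15.7,-16],0.122]

```text
t: 11.45
tcp_pos: [479.0, -25.1, 260.3]
ee_rot: [2.399, 2.028, 0.002]
force: [0.6, 1.4, -0.5]
finger_gap: 13.2
grip_force: 40.3
```

Emit:
jog_arm:
  plan:
    - [-1,[1.5,-1.8,0],0]
    - [-1,[3,-3.4,0],0]
    - [-1,[3.5,-4,0],0]
    - [-1,[3.5,-4,2],0]
    - [-1,[3.5,-4,5],0]
    - [-1,[3.5,-4,7],0]
    - [-1,[3.5,-4,8],0]
    - [-1,[3.5,-4,8],0]
    - [-1,[3.5,-4,8],0]

```text
t: 12.35
tcp_pos: [447.4, 14.3, 180.4]
ee_rot: [2.398, 2.028, 0.002]
force: [0.2, -0.6, 0.2]
finger_gap: 13.5
grip_force: 40.3
```

```bash
python3 - <<'E'
from h import *
c=cap('scene'); save(c,'s5.png',(240,180,370,310),4.5)
s=arm.sense();print(s['tcp_pos'].round(1),s['joint_positions'].round(2),s['force'].round(1))
E
```

```text
[447.5  14.5 180.6] [-0.47  0.42  0.54  2.06 -0.32  0.74  0.1 ] [-0.7  0.7 -0.7]
```

View pics/s5.png

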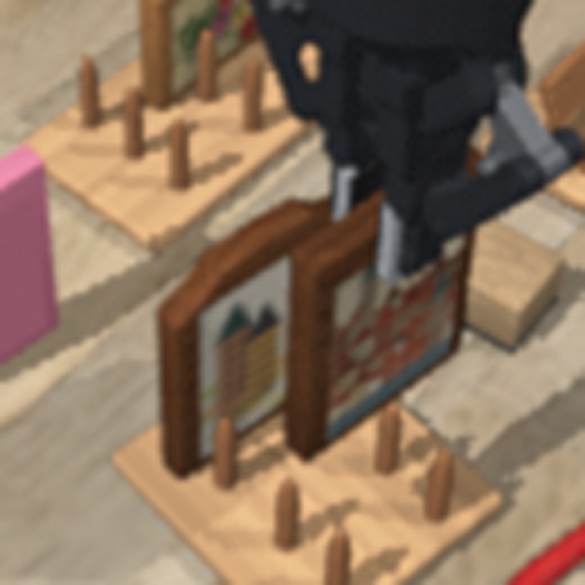

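Medium hangs above the front slot at (305,455), with the tall one standing behind it; alignment looks right.

Emit:
jog_arm:
  plan:
    - [-1,[0,-0.1,2],0]
    - [-1,[0,-0.1,4],0]
    - [-1,[0,-0.1,5],0]
    - [-1,[0,-0.1,5.8],0]
    - [-1,[0,-0.1,6.5],0]
    - [-1,[0,-0.1,7],0]
    - [-1,[0,-0.1,7.4],0]
    - [-1,[0,-0.1,7.8],0]
    - [-1,[0,-0.1,8],0]
    - [-1,[0,-0.1,8],0]

```text
t: 13.4
tcp_pos: [445.7, 15.1, 100.0]
ee_rot: [2.398, 2.029, 0.001]
force: [-0.6, -0.5, 2.6]
finger_gap: 13.3
grip_force: 40.8
```

Emit:
jog_arm:
  plan:
    - [0,[0,0,0],0]
    - [0,[0,0,0],0]
    - [0,[0,0,0],0]
    - [0,[0,0,0],0]
    - [0,[0,0,-1],0]
    - [0,[0,0,-3],0]
    - [0,[0,0,-6],0]
    - [0,[0,0,-10],0]
    - [0,[0,0,-14],0]
    - [0,[0,0,-14],0]

```text
t: 14.4
tcp_pos: [448.8, 14.4, 244.9]
ee_rot: [2.393, 2.025, 0.016]
force: [0.6, -0.6, 0.1]
finger_gap: 42.9
grip_force: 0.0
```

```bash
python3 - <<'E'
from h import *
import pickle
c=cap('scene'); pickle.dump(c,open('sc6.pkl','wb'));save(c,'s6.png',(240,130,420,310),3.2)
s=arm.sense();print(s['tcp_pos'].round(1),s['finger_gap'],s['force'].round(1))
E
```

```text
[447.1  14.9 242.4] 42.96206703329707 [-0.5 -1.  -0.9]
```

View pics/s6.png

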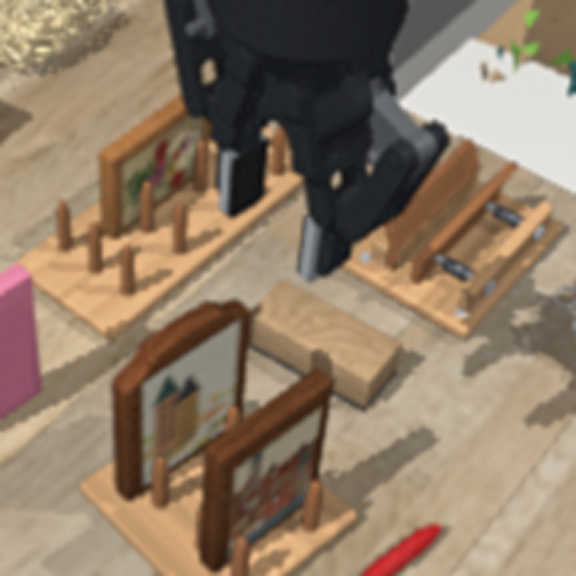

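Both plaques stand free in the stand: (180,390) and (265,460). The small one is alone in the rack at (150,170).

Emit:
jog_arm:
  plan:
    - [1,[-2,3.7,0],0]
    - [1,[-4.2,7.8,0],-0.05]
    - [1,[-6.4,12,0],-0.1]
    - [1,[-8.6,16.1,0],-0.127]
    - [1,[-10.8,20.2,1],-0.127]
    - [1,[-12.8,23.7,3],-0.127]
    - [1,[-12.8,23.7,7],-0.127]
    - [1,[-12.8,23.7,11],-0.127]
    - [1,[-12.8,23.7,12],-0.127]
    - [1,[-12.8,23.7,12],-0.127]
  squeeze: 60

```text
t: 15.45
tcp_pos: [656.3, -149.5, 116.9]
ee_rot: [-2.261, -2.174, 0.005]
force: [-0.4, -0.7, 0.4]
finger_gap: 85.4
grip_force: 0.0
```

Emit:
jog_arm:
  plan:
    - [1,[0,0.1,2],0]
    - [1,[0,0.1,4],0]
    - [1,[0,0.1,4.5],0]
    - [1,[0,0.1,4.5],0]
    - [1,[0,0.1,4.5],0]
    - [1,[0,0.1,4.5],0]

```text
t: 16.05
tcp_pos: [660.0, -150.8, 76.5]
ee_rot: [2.262, 2.176, 0.002]
force: [0.0, 0.2, 1.0]
finger_gap: 85.4
grip_force: 0.0
```

Emit:
jog_arm:
  plan:
    - [1,[0,0,0.8],0]
    - [1,[0,0,1.3],0]
    - [1,[0,0,1.3],0]
    - [-1,[0,0,1.3],0]
    - [-1,[0,0,1.3],0]
    - [-1,[0,0,1.3],0]
    - [-1,[0,0,1.3],0]
    - [-1,[0,0,1.3],0]
    - [-1,[0,0,1.3],0]
    - [-1,[0,0,1.3],0]

```text
t: 17.05
tcp_pos: [659.3, -150.4, 61.9]
ee_rot: [2.264, 2.177, 0.0]
force: [0.8, -0.2, 1.6]
finger_gap: 13.1
grip_force: 58.6
```

Emit:
jog_arm:
  plan:
    - [-1,[0,0,-1.5],0]
    - [-1,[0,0,-5],0]
    - [-1,[0,0,-9],0]
    - [-1,[-1.6,-2.5,-11],0]
    - [-1,[-4,-6.2,-11],-0.02]
    - [-1,[-6.5,-10.1,-11],-0.03]
    - [-1,[-9,-14,-11],-0.037]
    - [-1,[-10.65,-16.5,-11],-0.037]
    - [-1,[-10.65,-16.5,-11],-0.037]
    - [-1,[-10.65,-16.5,-11],-0.037]

```text
t: 18.05
tcp_pos: [489.9, -250.8, 172.6]
ee_rot: [2.225, 2.217, 0.002]
force: [1.3, 0.1, -1.5]
finger_gap: 13.1
grip_force: 59.0
```

```bash
python3 - <<'E'
from h import *
import pickle
c=cap('scene'); pickle.dump(c,open('sc7.pkl','wb'));save(c,'s7.png',(320,130,440,250),4.9)
s=arm.sense();print(s['tcp_pos'].round(1),s['finger_gap'],s['force'].round(1))
E
```

```text
[ 491.  -249.8  172.3] 12.947863730734731 [ 0.5  0.4 -0.4]
```

View pics/s7.png

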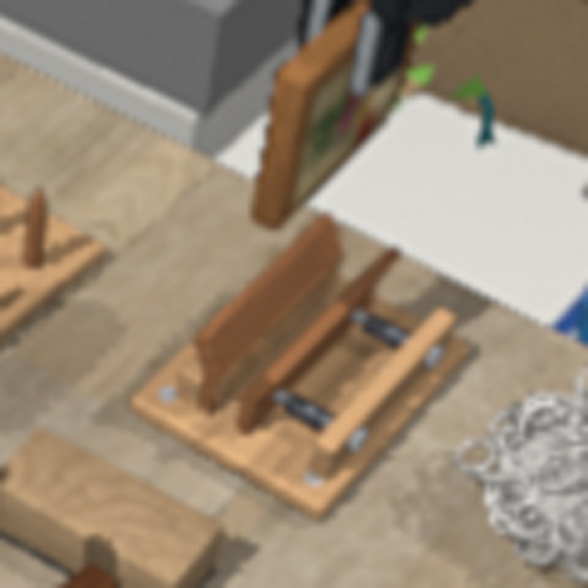

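Small plaque hangs behind and above the holder in view, lower near corner at (265,222). The jaws' near ends are at (205,400) and (245,420). I'll check the alignment numerically.

```bash
python3 - <<'E'
from h import *
import pickle
c=pickle.load(open('sc7.pkl','rb'))
f=lambda p:np.array(p,float)/4.9+[320,130]-.4
print('seat near end',onz(c,f([(217,405),(227,413),(238,422)]),14).round(1))
print('jaw tops near',onz(c,f([(197,340),(213,350),(245,385),(262,392)]),56).round(1).tolist())
print('plaque bottom near corners',onz(c,f([(253,214),(276,227)]),124.4).round(1).tolist())
print('board',onz(c,f([(134,402),(318,517),(475,345)]),14).round(1).tolist())
E
```

```text
seat near end [[ 498.4 -209.8   14. ]
 [ 492.5 -208.6   14. ]
 [ 486.  -207.2   14. ]]
jaw tops near [[508.0, -199.3, 56.0], [499.6, -198.6, 56.0], [478.4, -190.1, 56.0], [470.9, -191.3, 56.0]]
plaque bottom near corners [[498.8, -210.4, 124.4], [487.7, -209.8, 124.4]]
board [[527.0, -188.0, 14.0], [431.5, -183.4, 14.0], [429.8, -315.6, 14.0]]
```

```bash
python3 - <<'E'
from h import *
import pickle
c=pickle.load(open('sc7.pkl','rb'))
f=lambda p:np.array(p,float)/4.9+[320,130]-.4
print('top near',onz(c,f([(278,70),(303,82)]),199.4).round(1).tolist(),'bottom',onz(c,f([(253,219),(273,228)]),124.4).round(1).tolist())
c=pickle.load(open('sc6.pkl','rb'))
f=lambda p:np.array(p,float)/3.2+[240,130]-.35
print('rack bottom',onz(c,f([(105,225),(120,236)]),14).round(1).tolist(),'top',onz(c,f([(100,152),(117,164)]),89).round(1).tolist())
t=cap('top'); im=t['pixels']; save(t,'t7.png',(300,210,400,300),5)
E
```

```text
top near [[497.5, -206.2, 199.4], [486.7, -206.1, 199.4]] bottom [[497.2, -207.9, 124.4], [488.3, -208.5, 124.4]]
rack bottom [[671.5, -111.8, 14.0], [656.8, -110.5, 14.0]] top [[667.0, -104.7, 89.0], [651.2, -103.2, 89.0]]
```

View pics/t7.png

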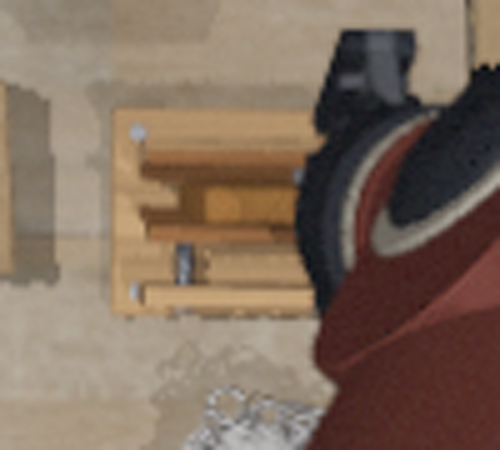

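Top edge of the small plaque's left end shows at (203,203), its lower end at (180,203), centred between jaws at rows 175 and 215.

```bash
python3 - <<'E'
from h import *
t=cap('top'); g=lambda p:np.array(p,float)/5+[300,210]-.4
print(onz(t,g([(203,187),(203,220)]),199.4).round(1),onz(t,g([(180,185),(180,220)]),124.4).round(1), onz(t,g([(143,200),(148,150)]),56).round(1))
print(arm.sense()['tcp_pos'])
E
```

```text
[[ 498.9 -201.   199.4]
 [ 486.7 -201.   199.4]] [[ 497.1 -203.5  124.4]
 [ 482.7 -203.5  124.4]] [[ 488.  -196.9   56. ]
 [ 510.4 -199.2   56. ]]
[ 491.52680024 -249.09265646  171.73078529]
```

Emit:
jog_arm:
  plan:
    - [-1,[0.2,-0.1,2],0]
    - [-1,[0.2,-0.1,4],0]
    - [-1,[0.2,-0.1,5.5],0]
    - [-1,[0.2,-0.1,6.5],0]
    - [-1,[0.2,-0.1,7.3],0]
    - [-1,[0.2,-0.1,8],0]
    - [-1,[0.2,-0.1,8.6],0]
    - [-1,[0.2,-0.1,9.2],0]
    - [-1,[0.2,-0.1,9.7],0]
    - [-1,[0.2,-0.1,10.1],0]

```text
t: 19.2
tcp_pos: [488.0, -248.7, 70.5]
ee_rot: [-2.224, -2.217, 0.001]
force: [-3.4, -0.1, 4.3]
finger_gap: 12.9
grip_force: 59.7
```

Emit:
jog_arm:
  plan:
    - [-1,[0,0,0.4],0]
    - [-1,[0,0,0.7],0]
    - [-1,[0,0,0.9],0]
    - [-1,[0,0,1],0]
    - [-1,[0,0,1.1],0]
    - [-1,[0,0,1.2],0]
    - [-1,[0,0,1.2],0]

```text
t: 19.9
tcp_pos: [488.0, -248.4, 61.7]
ee_rot: [-2.223, -2.218, -0.002]
force: [-9.5, 4.2, 25.4]
finger_gap: 13.0
grip_force: 63.1
```

Emit:
jog_arm:
  plan:
    - [-1,[0,0,-0.2],0]
    - [-0.2,[0,0,-0.2],0]
    - [0,[0,0,-0.2],0]
    - [0,[0,0,-0.2],0]
    - [0,[0,0,-0.2],0]
    - [0,[0,0,-1],0]
    - [0,[0,0,-4],0]
    - [0,[0,0,-8],0]
    - [0,[0,0,-12],0]
    - [0,[0,0,-16],0]

```text
t: 20.9
tcp_pos: [488.9, -248.3, 220.7]
ee_rot: [2.223, 2.219, -0.0]
force: [0.6, -0.0, -0.1]
finger_gap: 43.0
grip_force: 0.0
```

```bash
python3 - <<'E'
from h import *
import pickle
c=cap('scene'); pickle.dump(c,open('sc8.pkl','wb'));save(c,'s8.png',(250,130,440,310),3.1)
s=arm.sense();print(s['tcp_pos'].round(1),s['ee_rot'],s['finger_gap'],s['force'].round(1))
E
```

```text
[ 492.3 -251.   227.6] [2.21458095 2.20930127 0.00718034] 42.56168473869013 [ 1.1 -2.3  3.5]
```

View pics/s8.png

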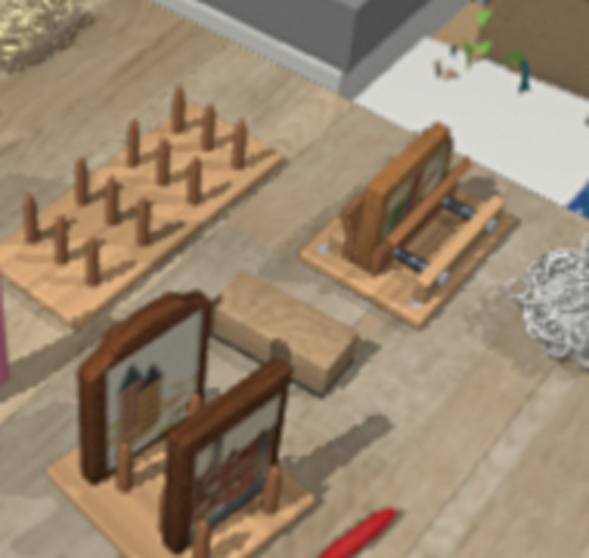

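Small plaque is seated upright at (405,200); the other two still stand. Now medium back: grip it where it was released.

Emit:
jog_arm:
  plan:
    - [0,[4,-0.6,0],0.03]
    - [0,[8.5,-1.3,0],0.06]
    - [0,[13,-2,0],0.1]
    - [0,[17.5,-2.8,0],0.13]
    - [0,[22,-3.5,0],0.164]
    - [0.1,[26.4,-4.3,0],0.164]
    - [0.1,[26.4,-4.3,2],0.164]
    - [0.1,[26.4,-4.3,5],0.164]
    - [0.1,[26.4,-4.3,6],0.164]
    - [0.1,[26.4,-4.3,6],0.164]

```text
t: 21.95
tcp_pos: [445.7, 15.5, 157.8]
ee_rot: [-2.398, -2.028, 0.004]
force: [0.7, -0.4, 0.3]
finger_gap: 46.7
grip_force: 0.0
```

```bash
python3 - <<'E'
from h import *
s=arm.sense();print(s['tcp_pos'].round(1),s['ee_rot'],s['finger_gap'],s['joint_positions'].round(2))
E
```

```text
[445.7  15.5 157.8] [-2.39759496 -2.02775473  0.00398313] 46.74361839241443 [-0.46  0.46  0.53  2.09 -0.36  0.69  0.14]
```

Emit:
jog_arm:
  plan:
    - [0.1,[0,0,2],0]
    - [0.1,[0,0,4],0]
    - [0.1,[0,0,5.5],0]
    - [0.1,[0,0,5.9],0]
    - [0.1,[0,0,5.9],0]
    - [-1,[0,0,5.9],0]
    - [-1,[0,0,5.9],0]
    - [-1,[0,0,5.9],0]
    - [-1,[0,0,5.9],0]
    - [-1,[0,0,5.9],0]
  squeeze: 40

```text
t: 22.95
tcp_pos: [446.2, 15.9, 100.5]
ee_rot: [-2.397, -2.029, -0.001]
force: [-1.8, -0.1, 5.2]
finger_gap: 13.4
grip_force: 39.0
```

Emit:
jog_arm:
  plan:
    - [-1,[0,0,-1.5],0]
    - [-1,[0,0,-4.5],0]
    - [-1,[0,0,-9],0]
    - [-1,[0,0,-13],0]
    - [-1,[0,0,-16],0]
    - [-1,[-1.8,2.1,-16],0]
    - [-1,[-4.8,5.6,-16],-0.03]
    - [-1,[-7.8,9.1,-16],-0.06]
    - [-1,[-10.8,12.6,-16],-0.1]
    - [-1,[-13.8,16.1,-16],-0.122]

```text
t: 23.95
tcp_pos: [583.2, -147.9, 259.7]
ee_rot: [-2.267, -2.174, -0.0]
force: [2.0, 1.2, -0.6]
finger_gap: 13.2
grip_force: 39.4
```

Emit:
jog_arm:
  plan:
    - [-1,[-2.5,3,0],0]
    - [-1,[-4.1,6,0],0]
    - [-1,[-4.1,6,0],0]
    - [-1,[-4.1,6,0],0]
    - [-1,[-4.1,6,0],0]

```text
t: 24.45
tcp_pos: [639.9, -189.5, 259.6]
ee_rot: [-2.268, -2.172, 0.0]
force: [-0.0, -0.1, -2.2]
finger_gap: 13.1
grip_force: 39.4
```

Emit:
jog_arm:
  plan:
    - [-1,[-1.4,-1,0],0]
    - [-1,[-1.4,-1,2],0]
    - [-1,[-1.4,-1,5],0]
    - [-1,[-1.4,-1,8],0]
    - [-1,[-1.4,-1,9.5],0]
    - [-1,[-1.4,-1,9.5],0]
    - [-1,[-1.4,-1,9.5],0]

```text
t: 25.15
tcp_pos: [630.3, -204.8, 166.0]
ee_rot: [2.269, 2.171, 0.001]
force: [-0.1, 0.8, -0.6]
finger_gap: 13.0
grip_force: 39.4
```

Emit:
jog_arm:
  plan:
    - [-1,[0.1,-0.1,1.5],0]
    - [-1,[0.1,-0.1,3],0]
    - [-1,[0.1,-0.1,4],0]
    - [-1,[0.1,-0.1,5],0]
    - [-1,[0.1,-0.1,5.7],0]
    - [-1,[0.1,-0.1,6.2],0]
    - [-1,[0.1,-0.1,6.5],0]
    - [-1,[0.1,-0.1,6.5],0]

```text
t: 25.95
tcp_pos: [629.3, -203.3, 100.7]
ee_rot: [2.269, 2.172, 0.001]
force: [-0.7, 0.4, 3.0]
finger_gap: 13.8
grip_force: 40.0
```

Back at its pickup pose. Release and rise.

Emit:
jog_arm:
  plan:
    - [0,[0,0,0],0]
    - [0,[0,0,0],0]
    - [0,[0,0,0],0]
    - [0,[0,0,0],0]
    - [0,[0,0,-1],0]
    - [0,[0,0,-4],0]
    - [0,[0,0,-8],0]
    - [0,[0,0,-11],0]
    - [0,[0,0,-11],0]
    - [0,[0,0,-11],0]

```text
t: 26.95
tcp_pos: [629.4, -203.3, 211.0]
ee_rot: [2.268, 2.171, 0.002]
force: [0.2, 0.1, -0.6]
finger_gap: 42.5
grip_force: 0.0
```

Emit:
jog_arm:
  plan:
    - [0,[3.5,-2.2,0],0.03]
    - [0,[7.5,-4.8,0],0.06]
    - [0,[11.5,-7.4,0],0.1]
    - [0,[15.5,-9.9,0],0.122]
    - [0,[18.5,-11.8,0],0.122]
    - [0,[20.1,-12.8,1],0.122]
    - [0,[20.1,-12.8,3],0.122]
    - [0,[20.1,-12.8,5],0.122]
    - [0,[20.1,-12.8,5],0.122]
    - [0,[20.1,-12.8,5],0.122]

```text
t: 27.95
tcp_pos: [509.5, 3.2, 159.1]
ee_rot: [-2.398, -2.029, 0.003]
force: [-0.7, -0.5, 0.8]
finger_gap: 42.5
grip_force: 0.0
```

Emit:
jog_arm:
  plan:
    - [0,[0,0,2],0]
    - [0,[0,0,4],0]
    - [0,[0,0,5.2],0]
    - [0,[0,0,5.4],0]
    - [-1,[0,0,5.4],0]
    - [-1,[0,0,5.4],0]
    - [-1,[0,0,5.4],0]
    - [-1,[0,0,5.4],0]
    - [-1,[0,0,5.4],0]
    - [-1,[0,0,5.4],0]

```text
t: 28.95
tcp_pos: [510.4, 3.2, 106.5]
ee_rot: [2.398, 2.029, 0.002]
force: [-1.3, 0.8, 6.9]
finger_gap: 13.4
grip_force: 40.0
```

Emit:
jog_arm:
  plan:
    - [-1,[0,0,-1.5],0]
    - [-1,[0,0,-4.5],0]
    - [-1,[0,0,-9],0]
    - [-1,[0,0,-13],0]
    - [-1,[-1.8,3.1,-14],-0.03]
    - [-1,[-3.8,6.5,-14],-0.06]
    - [-1,[-5.8,9.9,-14],-0.1]
    - [-1,[-7.4,12.6,-14],-0.122]
    - [-1,[-8.1,13.8,-14],-0.122]
    - [-1,[-8.1,13.8,-14],-0.122]

```text
t: 29.95
tcp_pos: [633.4, -101.5, 244.8]
ee_rot: [2.272, 2.168, -0.002]
force: [-0.5, -0.1, -1.0]
finger_gap: 13.4
grip_force: 39.2
```

Emit:
jog_arm:
  plan:
    - [-1,[0,0,2],0]
    - [-1,[0,0,5],0]
    - [-1,[0,0,7],0]
    - [-1,[0,0,7.5],0]
    - [-1,[0,0,7.5],0]
    - [-1,[0,0,7.5],0]

```text
t: 30.55
tcp_pos: [633.4, -99.2, 172.0]
ee_rot: [2.268, 2.171, 0.002]
force: [0.5, -0.1, -0.3]
finger_gap: 13.6
grip_force: 39.2
```

Emit:
jog_arm:
  plan:
    - [-1,[0,0,1.5],0]
    - [-1,[0,0,3],0]
    - [-1,[0,0,4],0]
    - [-1,[0,0,5],0]
    - [-1,[0,0,5.7],0]
    - [-1,[0,0,6.2],0]
    - [-1,[0,0,6.5],0]
    - [-1,[0,0,6.5],0]

```text
t: 31.35
tcp_pos: [633.0, -99.4, 106.7]
ee_rot: [2.269, 2.172, 0.001]
force: [-1.1, 1.5, 2.9]
finger_gap: 13.3
grip_force: 39.9
```

Emit:
jog_arm:
  plan:
    - [0,[0,0,0],0]
    - [0,[0,0,0],0]
    - [0,[0,0,0],0]
    - [0,[0,0,0],0]
    - [0,[0,0,-1],0]
    - [0,[0,0,-4],0]
    - [0,[0,0,-8],0]
    - [0,[0,0,-13],0]
    - [0,[0,0,-18],0]
    - [0,[0,0,-18],0]

```text
t: 32.35
tcp_pos: [636.4, -101.8, 295.3]
ee_rot: [2.259, 2.161, 0.015]
force: [0.6, -0.8, 0.3]
finger_gap: 42.8
grip_force: 0.0
```

```bash
python3 - <<'E'
from h import *
c=cap('scene'); save(c,'s9.png',(240,100,440,310),2.8)
s=arm.sense();print(s['tcp_pos'].round(1),s['finger_gap'],s['force'].round(1))
E
```

```text
[ 634.7 -100.8  291.1] 42.98844278468522 [-0.2 -0.1 -0.9]
```

View pics/s9.png

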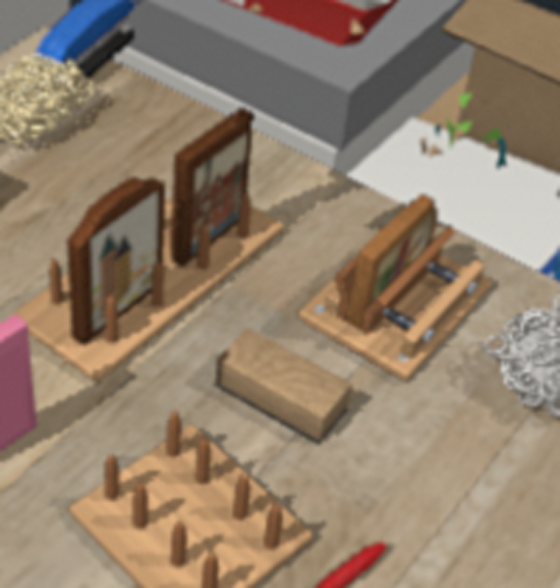

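The picture shows tall (115,255) and medium (215,190) back in the rack. The small plaque is seated in the holder (390,260), the block is unmoved (285,385), and the gripper is clear.

```bash
python3 -c "
from h import *
print(hand_in())"
```

```text
the job is handed in; nothing more can be done
None
```

The job is handed in: the small plaque is seated upright in the holder, both bigger plaques are back in their places in the rack, and the sanding block is where it was; the hand-in gave no verdict.

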